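# Clear the stamp box and line up the stamp

### The arm

A 6-joint arm with a two-finger parallel gripper is mounted at the origin on the work surface. World frame = base frame: x ahead of the robot, y to its left, z up, the work surface at z = 0. Lengths are in m, angles in rad, forces in N, time in s.
With the tool pointing down it reaches from about 0.225 to 0.725 m from the base axis. Payload 3.1 kg.
Tool frame: the origin (TCP) lies between the finger pads; the fingertips stand 19 mm ahead of it and the grasp point (between the pads) is the TCP; z points along the fingers, x is the direction in which the jaws open and shut, and the axes are right-handed (so a half turn about z gives the same grasp; the last joint's range is limited). The gripper opens to 85 mm and grips with 20 to 120 N. Pads are 22 mm wide; open, the fingers measure 114 mm over their backs; the gripper's body (76 mm by 85 mm) begins 54 mm behind the grasp point. The pads swing forward as they close: fully open they stand 13 mm farther back than shut.
Start: joints at [1.089, 0.048, 0.099, 1.622, 0, 1.443], TCP at [0.182, 0.492, 0.222] pointing down, gripper open.
Joint ranges: [-2.91, 2.91], [-0.99, 1.94], [-1.21, 1.42], [-2.12, 2.29], [-1.49, 1.47], [-3.14, 3.14]. Speed limits (rad/s): [2.79, 2.79, 3.14, 3.14, 3.14, 3.14].

### API

Orientations are given as a rotation vector (axis times angle).
In Python, from rig import r gives the robot as it stands.
- The arm moves only by the tool servo_tool, never from a script. Its argument "rows" is a list of rows, each a list of 3 entries, a list of its own where there are three numbers: the shift along the world's x, y, z in units of 40 mm (1.0 is 40 mm), then the turn, a rotation vector about the world's x, y, z in units of 6 degrees (1.0 is 6 degrees), then the opening, from -1 (shut) to 1 (fully open), so that 0 is half open. In form: [[[x, y, z], [ax, ay, az], fingers], ...]. A call has exactly 5 rows; each row shifts and turns the commanded pose from where the row before left it; what a row does not reach is not made up. A row lasts 1/8 s, in which the tool goes at most 62.5 mm and 10.7 degrees, less where a joint would pass 70% of its speed; a pose out of reach is approached as far as the arm can. A call is refused whole if a number of a shift passes 1 or a number of a turn 1, either way. A call with a gripper value outside its range is refused whole. The fingers move at their own pace and stop on an object; "force" is the grip in N (left out, the last holds). Time passes only in rows, so rows that do not move let the fingers close, or fill a call up. It gives the time, the measured TCP pose, the force and the opening at its end, in the units of the state.
- r.state(): the state, without advancing time (a new reading comes with each control period).
- r.capture(name): name is "scene" or "top" or "wrist"; returns (picture, depth): 400x640x3 uint8, red, green, blue; 400x640 float32, m along the optical axis (not along the pixel's ray), 0 where there is no reading.
- r.calibration(name): a dict with "K" (3x3 intrinsics, pixels), "dist" ([k1, k2, p1, p2, k3] as OpenCV has them; the pictures are not rectified), "rvec" (rotation vector, rad) and "tvec" (3), from world to camera coordinates, as OpenCV has them; the wrist camera has in their place "tool_from_camera" (4x4, takes a point from camera to tool coordinates, whose origin is the TCP and whose axes are the tool frame's). Camera axes: x right, y down, z forward; pixel columns grow to the right and rows downward; lengths in m; the calibration is good to about 2 mm. A picture is of the moment at which its call begins: read the wrist's pose just before it. calibration takes no time and is no camera call.
- r.finish_job(): hands the job in, once; it reports no verdict.
The state is a dict: "clock": time; "joints": joint angles; "qvel": joint speeds; "joint_torque": joint torques, N m; "tool_pos": TCP position; "tool_rot": TCP orientation; "contact_force": force on the tool from outside, world axes, zero at the start; "ft_torque": the same for the moment, N m; "width": finger opening in m.
Only numpy, scipy, OpenCV 4.12 (cv2) and the standard library are available. Lean on these libraries where they do the work, as an engineer would, in place of code of your own. Each camera call takes 0.05 s, during which the arm holds its last target.

### The job

Put the tape roll lying on the drawing's stamp box back on the tape spindle, flat on the roll already there. Then lift the inked hand stamp off its pad, carry it across over the top of the plan tube and finish holding it still, upright and about a centimetre above the paper, centred over the stamp box and square with it, its edge with the two brass tacks towards the bottom of the sheet, so that I can check it before it is pressed: do not put it down or let go. The inked stamp must not touch the drawing, and the plan tube, pen cup and ink bottle stay where they are.

Things in the scene. Friction and masses are not known exactly. Their poses are not given: they have to be found in the camera images.
- tape_center (a point): Beige masking-tape roll lying flat on the stamp box of the drawing. Ring of 62 mm outside diameter, 30 mm high, with a 32 mm hole right through; about 60 g. This point is its centre, half-way up; its z axis runs along the hole.
- spindle_seat (a point): Tape spindle standing on the table: a dark round steel foot 100 mm across and 12 mm thick with one upright bare steel rod, 16 mm in diameter, whose tip is 95 mm above the table. Another roll like the first (62 mm across, 30 mm high) is already on it. This point is on the rod's axis at the top face of that roll, 42 mm above the table: the underside of the added roll comes to rest here. The spindle does not move.
- stamp_center (a point): Hand stamp standing upright on the ink pad, 90 mm tall, 90 g: rubber face 28 x 62 mm, above it a dark wooden mount 40 x 68 mm up to 21 mm, then a turned handle, a straight cylinder 24 mm across from 47 to 82 mm above the face. This point is on the handle's axis, 45 mm above the face. z points up, y along the mount's 68 mm side; the tacks are on the -x side, which at first faces the arm.
- stamp_tacks (a point): Two small brass tacks on top of the stamp's mount, 54 mm apart, at the two ends of one long edge (the edge with a pale paper label on its side): they mark the bottom edge of the print. This point is midway between them, 14 mm from the handle's axis and 21 mm above the rubber face.
- ink_pad: Open ink pad on the table: a dark tin 70 x 110 mm, 14 mm high, filled to the brim with a dark blue pad, its lid folded out flat on the table on the +x side (8 mm high, reaching 110 mm from the origin). The origin is the centre of the underside of the pad's tin. The stamp stands on the pad, its rubber face 14 mm above the table. Fixed.
- stamp_box (a point): Empty stamp box on the drawing: an outlined rectangle 48 x 84 mm at the bottom right of the sheet, at first covered by the tape roll. This point is its centre on the paper, 6 mm above the table. x points to the top of the sheet (away from the arm), y to the sheet's left along the 84 mm side, z up.
- sheet: Stapled A4 set of drawings, 210 x 297 mm and 6 mm thick, lying fixed on the table with a house plan on its front sheet. The origin is the centre of its underside; x points to the top of the sheet, y to its left.
- plan_tube: Cardboard plan tube with square black end caps lying on the table between the ink pad and the drawing: 600 mm long, 86 mm high and wide. Loose, 0.7 kg. The origin is the centre of its underside, x runs along the tube. Not to be moved.
- pen_cup: Blue plastic pen cup, 76 mm across, 100 mm high, with pens up to 175 mm high; stands beyond the ink pad. The origin is the centre of its underside. Not to be moved.
- ink_bottle: Small bottle of stamp ink standing on the table beyond the tape spindle: 36 mm across, 80 mm high, dark plastic with a white cap. Loose. The origin is the centre of its underside. Not to be moved.
Mind the look-alikes: they are no part of the job. What is shaped like the part that bears tape_center but purple is not meant. Of the things that look like the part that bears stamp_center, the smaller one is meant.

How it is judged:
On the way, in this order (a step that is already met when the one before it is completed fails the run):
1. the tape roll is on the spindle, flat on the roll below, and let go (horizontal distance between tape_center and spindle_seat below 0.012 m and z of tape_center in the frame of spindle_seat between 0.01 and 0.02 m and angle between tape_center's own z axis and vertical below 0.12 rad and contact force between tape and the fingers below 0.05 N), for 0.2 s.
2. the stamp is carried over the top of the plan tube (y of stamp_center in the frame of plan_tube between -0.05 and 0.05 m and x of stamp_center in the frame of plan_tube between -0.32 and 0.32 m and z of stamp_center in the frame of plan_tube above 0.131 m), for 0.02 s.
At the end, for the whole second after the job is handed in: Tape roll on the spindle rod, flat on the other roll (height within 5 mm), at rest. Stamp held still in the fingers, rubber face 3 to 18 mm above the paper, within 6 mm of the box's centre, upright within 5 degrees, square within 6, tacks to sheet's bottom, not touching the paper (horizontal distance between tape_center and spindle_seat below 0.012 m and z of tape_center in the frame of spindle_seat between 0.01 and 0.02 m and angle between tape_center's own z axis and vertical below 0.12 rad and linear speed of each of tape, stamp below 0.02 m/s and horizontal distance between stamp_center and stamp_box below 0.006 m and z of stamp_center in the frame of stamp_box between 0.048 and 0.063 m and angle between stamp_center's own z axis and vertical below 0.09 rad and angle between the y axis of stamp_center and the y axis of stamp_box, either way round below 0.1 rad and x of stamp_tacks in the frame of stamp_box below -0.005 m and contact force between stamp and the fingers above 0.5 N and contact force between stamp and sheet below 0.05 N and angular speed of stamp below 0.2 rad/s); the arm keeps its last pose, push and grip.
It fails at once if the inked stamp touches the drawing (contact force between stamp and sheet above 0.3 N).
It fails at once if the plan tube is moved (distance of plan_tube from where it was at the start of the episode above 0.015 m).
It fails at once if the pen cup is moved (distance of pen_cup from where it was at the start of the episode above 0.015 m).
It fails at once if the ink bottle is moved (distance of ink_bottle from where it was at the start of the episode above 0.015 m).
It also fails if it takes over 66 s, if anything falls off the work surface, if the arm or the gripper's body presses on something with over 40 N, if the wrist force passes 120 N, or if a joint passes its speed limit or range.

## Working session

There is one attempt and no reset: what is moved stays moved. The work goes in short steps, Python scripts to look and compute and a tool call to move; the robot and the scene stay as the last step left them, time stands still between calls to the robot, and variables do not carry over. Pictures are saved under pics/ and viewed, and the job is handed in when it is done.

Besides the shell and the picture viewer there is one more tool, called after "Call:" as name(argument=value, ...) on one line, values as JSON. servo_tool: Moves the arm, as the interface text tells. Its arguments: {"type":"object","properties":{"rows":{"type":"array","items":{"type":"array"}},"force":{"type":"number"}},"required":["rows"]}

```bash
ls; mkdir -p pics; python3 - <<'E'
from rig import r
import cv2,numpy as np
print(r.state())
for n in("scene","top","wrist"):
    p,d=r.capture(n); cv2.imwrite(f"pics/{n}0.png",p[:,:,::-1]); np.savez(f"{n}0.npz",p=p,d=d); print(n,r.calibration(n))
E
```

```text
pics
{'clock': 0.0, 'joints': array([1.08918168e+00, 4.87283462e-02, 9.75666023e-02, 1.62202311e+00,
       2.11034336e-05, 1.44302329e+00]), 'qvel': array([ 4.46269881e-04,  1.44499038e-04,  4.06424592e-04, -6.68616290e-04,
        6.08626998e-04,  7.04906073e-05]), 'joint_torque': array([-1.08161836e-03, -3.38778591e+01,  3.20016003e+01,  2.02822551e-02,
       -2.57999318e-04,  2.21022347e-06]), 'tool_pos': array([0.18160224, 0.49189595, 0.22111321]), 'tool_rot': array([ 2.57684522,  1.79517163, -0.00334086]), 'contact_force': array([0.66857271, 0.03193895, 0.44454898]), 'ft_torque': array([ 0.03165827, -0.01943797, -0.03742488]), 'width': 0.08553706966974399}
scene {'K': array([[401.0441923 ,   0.        , 322.0003995 ],
       [  0.        , 401.0441923 , 197.76634408],
       [  0.        ,   0.        ,   1.        ]]), 'dist': array([0.00688947, 0.        , 0.        , 0.        , 0.        ]), 'rvec': array([ 2.33124507,  1.24976011, -0.34211808]), 'tvec': array([-0.30181297, -0.34622381,  1.40391594])}
top {'K': array([[403.46043989,   0.        , 319.20939104],
       [  0
[... 206 characters left out ...]
21909652,  0.07404859]), 'tvec': array([5.80420173e-04, 5.25896207e-01, 1.19882980e+00])}
wrist {'K': array([[300.70688101,   0.        , 320.45043308],
       [  0.        , 300.70688101, 197.13411996],
       [  0.        ,   0.        ,   1.        ]]), 'dist': array([-0.03773419,  0.        ,  0.        ,  0.        ,  0.        ]), 'tool_from_camera': array([[ 9.99998229e-01,  1.87399185e-03, -1.72844222e-04,
         1.17172211e-04],
       [-1.72729268e-03,  9.50402802e-01,  3.11016930e-01,
        -7.97617027e-02],
       [ 7.47114823e-04, -3.11016080e-01,  9.50404356e-01,
        -1.52075698e-01],
       [ 0.00000000e+00,  0.00000000e+00,  0.00000000e+00,
         1.00000000e+00]])}
```

View pics/top0.png

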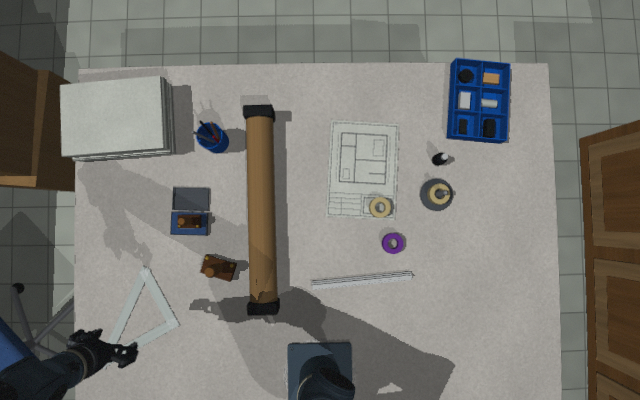

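View pics/scene0.png

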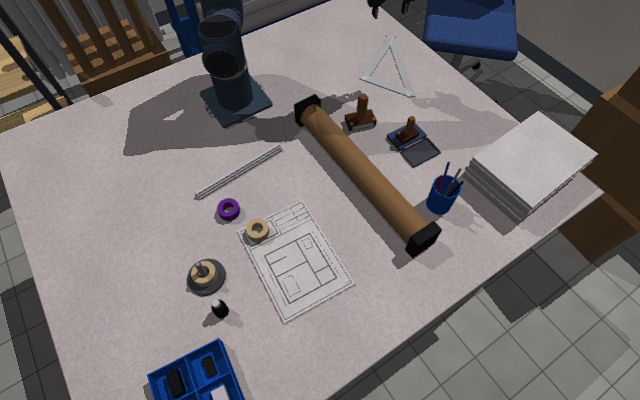

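View pics/wrist0.png

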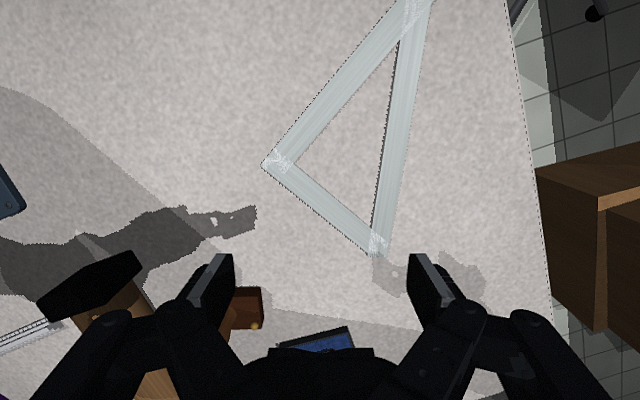

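The top view shows two candidates for each part:
- **Tape rolls:** the beige one at (381,207) lies on the drawing's box. The purple one at (394,243) is the decoy.
- **Stamps:** the one on the ink pad at (190,221) is smaller. The one standing off the pad at (218,266) is larger, so it is the decoy.

I'll confirm both in enlarged crops.

```bash
cat > h.py <<'E'
import numpy as np,cv2
from rig import r
from scipy.spatial.transform import Rotation as R
def pose(n,st=None):
    c=r.calibration(n)
    if n=="wrist":
        T=np.eye(4);T[:3,:3]=R.from_rotvec(st["tool_rot"]).as_matrix();T[:3,3]=st["tool_pos"];return c,T@c["tool_from_camera"]
    M=np.eye(4);M[:3,:3]=cv2.Rodrigues(c["rvec"])[0];M[:3,3]=c["tvec"];return c,np.linalg.inv(M)
def cloud(n,d,st=None):
    c,T=pose(n,st); v,u=np.mgrid[0:400,0:640]
    q=cv2.undistortPoints(np.stack([u,v],-1).reshape(-1,1,2).astype(np.float64),c["K"],c["dist"]).reshape(400,640,2)
    P=np.dstack([q*d[...,None],d]); return P@T[:3,:3].T+T[:3,3]
def onz(n,uv,z,st=None):
    c,T=pose(n,st); q=cv2.undistortPoints(np.array(uv,float).reshape(-1,1,2),c["K"],c["dist"]).reshape(-1,2)
    D=np.c_[q,np.ones(len(q))]@T[:3,:3].T; o=T[:3,3]; return o+D*((z-o[2])/D[:,2])[:,None]
def crop(p,x,y,w,h,s,f): cv2.imwrite(f,cv2.resize(p[y:y+h,x:x+w,::-1],None,fx=s,fy=s,interpolation=cv2.INTER_CUBIC))
E
python3 - <<'E'
from h import *
t=np.load("top0.npz");p,d=t["p"],t["d"]
crop(p,320,110,160,150,4,"pics/c1.png")
crop(p,160,180,110,110,5,"pics/c2.png")
t2=np.load("scene0.npz");crop(t2["p"],330,80,120,100,6,"pics/c3.png")
X=cloud("top",d)
for n,(u,v) in dict(table=(300,300),pad=(205,228),stamp=(190,221),big=(210,268),tube=(260,200),paper=(350,190),spin=(436,194)).items(): print(n,X[v,u].round(3))
E
```

```text
table [0.223 0.054 0.004]
pad [0.444 0.337 0.01 ]
stamp [0.465 0.367 0.061]
big [0.337 0.293 0.124]
tube [0.522 0.16  0.084]
paper [ 0.552 -0.102  0.007]
spin [ 0.534 -0.358  0.031]
```

View pics/c1.png

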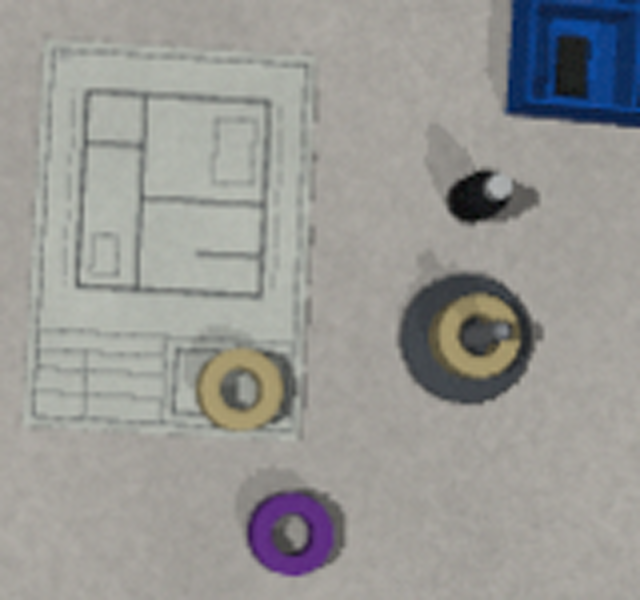

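View pics/c2.png

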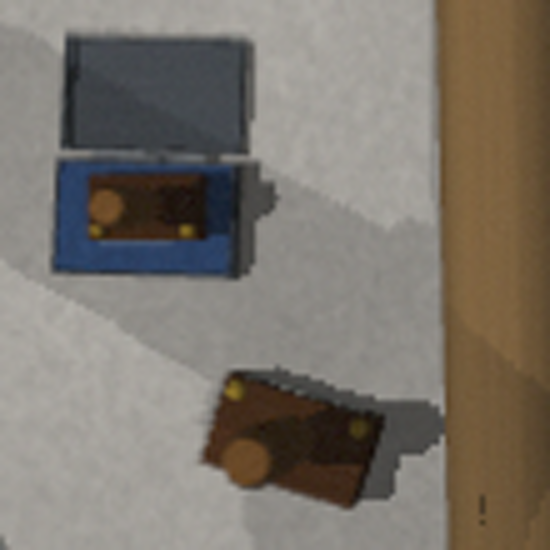

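View pics/c3.png

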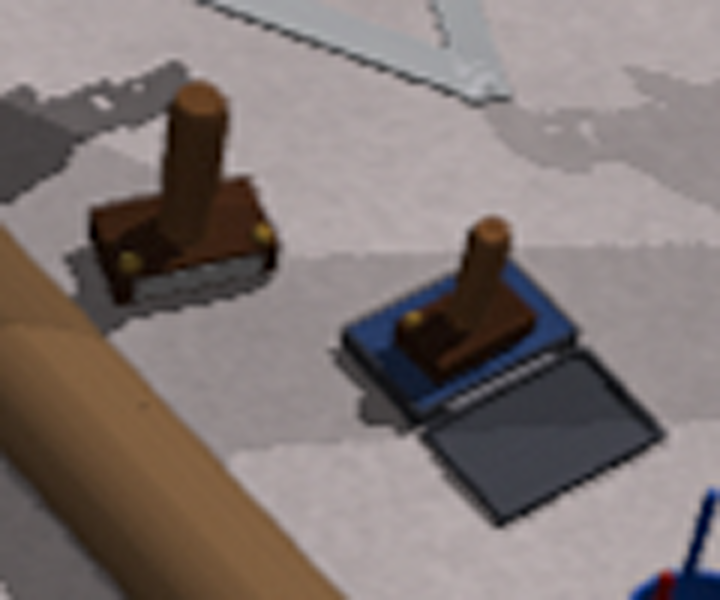

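The crops confirm it. The beige roll is on the box at crop (241,389), and the smaller stamp is on the pad, with its tacks at crop (96,231) and (187,231). Next I'll measure positions.

```bash
python3 - <<'E'
from h import *
f1=lambda x,y:((x+.5)/4-.5+320,(y+.5)/4-.5+110)
f2=lambda x,y:((x+.5)/5-.5+160,(y+.5)/5-.5+180)
def o(n,uv,z): print(n,onz("top",[uv],z)[0].round(4))
o("tape",f1(241,389),.036)
o("seatroll",f1(480,335),.042); o("rodtip",f1(503,331),.095); o("foot",f1(466,338),.012)
for n,c in dict(TL=(47,40),TR=(313,58),BR=(300,437),BL=(28,428),boxTL=(177,346),boxBL=(173,412)).items(): o(n,f1(*c),.006)
o("bottlecap",f1(499,186),.08)
o("handle",f2(106,208),.104); o("t1",f2(96,231),.035);o("t2",f2(187,231),.035)
for c in((54,270),(238,275),(240,163),(60,160)): o("pad",f2(*c),.014)
t=np.load("top0.npz");p,d=t["p"],t["d"];X=cloud("top",d).reshape(-1,3);C=p.reshape(-1,3)
def sel(x0,x1,y0,y1,z0,z1):
    m=(X[:,0]>x0)&(X[:,0]<x1)&(X[:,1]>y0)&(X[:,1]<y1)&(X[:,2]>z0)&(X[:,2]<z1);return X[m]
for n,b in dict(tape=(.4,.6,-.28,-.1,.028,.06),roll=(.45,.6,-.45,-.28,.035,.06),handle=(.4,.55,.3,.45,.09,.12),rod=(.45,.6,-.45,-.28,.07,.12),tubetop=(.2,.9,.1,.23,.05,.12)).items():
    s=sel(*b)
    if len(s): print(n,len(s),s.min(0).round(3),s.max(0).round(3),s.mean(0).round(3))
E
```

```text
tape [ 0.4979 -0.187   0.036 ]
seatroll [ 0.5347 -0.3654  0.042 ]
rodtip [ 0.534  -0.3652  0.095 ]
foot [ 0.5345 -0.364   0.012 ]
TL [ 0.769  -0.0499  0.006 ]
TR [ 0.7526 -0.2545  0.006 ]
BR [ 0.4617 -0.236   0.006 ]
BL [ 0.4722 -0.0298  0.006 ]
boxTL [ 0.5323 -0.144   0.006 ]
boxBL [ 0.4823 -0.1399  0.006 ]
bottlecap [ 0.64   -0.3711  0.08  ]
handle [0.4651 0.3792 0.104 ]
t1 [0.4519 0.4079 0.035 ]
t2 [0.4511 0.3538 0.035 ]
pad [0.4287 0.4405 0.014 ]
pad [0.4241 0.3292 0.014 ]
pad [0.4912 0.3277 0.014 ]
pad [0.4947 0.4369 0.014 ]
tape 334 [ 0.402 -0.249  0.028] [ 0.527 -0.158  0.044] [ 0.48  -0.195  0.035]
roll 261 [ 0.506 -0.394  0.035] [ 0.566 -0.334  0.059] [ 0.535 -0.362  0.042]
handle 62 [0.454 0.366 0.091] [0.477 0.39  0.107] [0.467 0.377 0.101]
rod 34 [ 0.528 -0.371  0.071] [ 0.543 -0.357  0.099] [ 0.535 -0.363  0.089]
tubetop 5773 [0.2   0.116 0.05 ] [0.797 0.208 0.093] [0.495 0.16  0.076]
```

All points agree with the sizes given: roll tops at 36 and 42 mm, handle top at about 104 mm, box at about x 0.507. The tape is at (0.498,-0.187), the spindle at (0.5345,-0.3645) and the stamp at (0.466,0.379). I'll go over the tape with the jaws along y.

Call:
servo_tool(rows=[[[0.4, -0.85, 0], [0, 0, 0.17], 1], [[0.4, -0.85, 0], [0, 0, 0.17], 1], [[0.4, -0.85, 0], [0, 0, 0.17], 1], [[0.4, -0.85, 0], [0, 0, 0.17], 1], [[0.4, -0.85, 0], [0, 0, 0.17], 1]], force=40)

```text
clock: 0.78
tool_pos: [0.2621, 0.3213, 0.222]
tool_rot: [2.494, 1.91, -0.001]
contact_force: [0.9, -0.6, -0.3]
width: 0.0854
```

Call:
servo_tool(rows=[[[0.4, -0.85, 0], [0, 0, 0.17], 1], [[0.4, -0.85, 0], [0, 0, 0.17], 1], [[0.4, -0.85, 0], [0, 0, 0.17], 1], [[0.4, -0.85, 0], [0, 0, 0.17], 1], [[0.4, -0.85, 0], [0, 0, 0.17], 1]])

```text
clock: 1.4
tool_pos: [0.3421, 0.1513, 0.222]
tool_rot: [-2.407, -2.019, 0.0]
contact_force: [1.4, 0.1, 0.2]
width: 0.0852
```

Call:
servo_tool(rows=[[[0.4, -0.85, 0], [0, 0, 0.17], 1], [[0.4, -0.85, 0], [0, 0, 0.17], 1], [[0.4, -0.85, 0], [0, 0, 0.17], 1], [[0.4, -0.85, 0], [0, 0, 0.17], 1], [[0.4, -0.85, 0], [0, 0, 0.17], 1]])

```text
clock: 2.02
tool_pos: [0.4221, -0.0187, 0.222]
tool_rot: [-2.315, -2.123, 0.0]
contact_force: [0.1, 0.4, 0.2]
width: 0.0854
```

Call:
servo_tool(rows=[[[0.38, -0.85, 0], [0, 0, 0.17], 1], [[0.38, -0.85, 0], [0, 0, 0.17], 1], [[0.38, -0.85, 0], [0, 0, 0.17], 1], [[0.38, -0.85, 0], [0, 0, 0.17], 1], [[0, 0, 0], [0, 0, 0], 1]])

```text
clock: 2.65
tool_pos: [0.4829, -0.1554, 0.2211]
tool_rot: [-2.241, -2.2, 0.001]
contact_force: [-0.1, 0.3, 0.3]
width: 0.0853
```

Call:
servo_tool(rows=[[[0.38, -0.79, -0.6], [0, 0, 0.18], 1], [[0, 0, -0.6], [0, 0, 0], 1], [[0, 0, -0.6], [0, 0, 0], 1], [[0, 0, 0], [0, 0, 0], 1], [[0, 0, 0], [0, 0, 0], 1]])

```text
clock: 3.28
tool_pos: [0.4981, -0.1846, 0.1513]
tool_rot: [2.217, 2.225, 0.001]
contact_force: [-0.4, -0.5, 0.7]
width: 0.0854
```

```bash
python3 - <<'E'
from h import *
st=r.state();p,d=r.capture("wrist");print(st["tool_pos"],st["tool_rot"])
np.savez("w1.npz",p=p,d=d,pos=st["tool_pos"],rot=st["tool_rot"]);cv2.imwrite("pics/w1.png",p[:,:,::-1])
p,d=r.capture("top");cv2.imwrite("pics/t1.png",p[:,:,::-1])
E
```

```text
[ 0.49805932 -0.18464406  0.15127019] [2.21654915e+00 2.22526063e+00 6.49578084e-04]
```

View pics/w1.png

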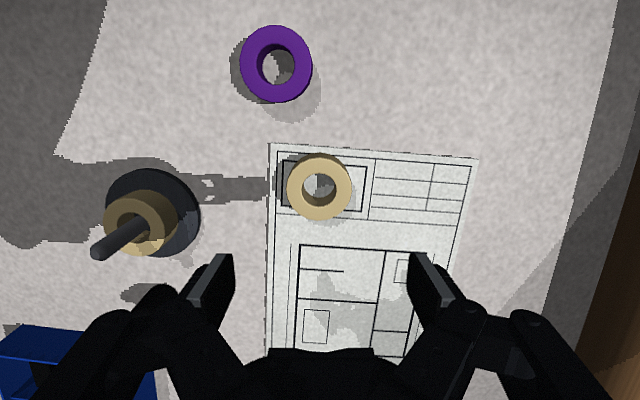

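The wrist view shows the tape's top ring centred at (319,187), the box outline around it, and the spindle roll top at about (139,213).

```bash
python3 - <<'E'
from h import *
w=np.load("w1.npz");p=w["p"];crop(p,90,140,300,110,2.66,"pics/w1a.png");crop(p,260,140,130,90,6,"pics/w1b.png")
E
```

```text
(no output)
```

View pics/w1b.png

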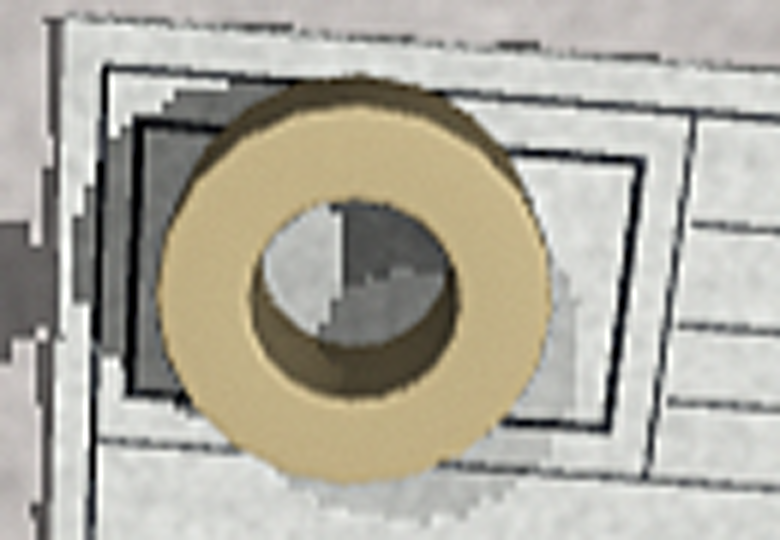

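View pics/w1a.png

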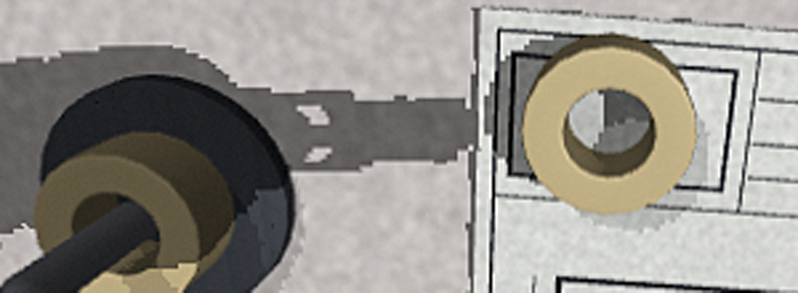

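Box corners in the crop are (139,122), (645,158), (608,430) and (130,393). The tape ring runs from x=160 to 552 and y=105 to 483.

```bash
python3 - <<'E'
from h import *
w=np.load("w1.npz");st=dict(tool_pos=w["pos"],tool_rot=w["rot"])
f=lambda c:[((x+.5)/6-.5+260,(y+.5)/6-.5+140) for x,y in c]
b=onz("wrist",f([(139,122),(645,158),(608,430),(130,393)]),.006,st)
print(b.round(4),b.mean(0).round(4))
for i in range(4):
    e=b[(i+1)%4]-b[i];print(np.linalg.norm(e),np.degrees(np.arctan2(e[1],e[0])))
e=onz("wrist",f([(160,290),(552,290),(356,105),(356,483)]),.036,st);print(e.round(4))
E
```

```text
[[ 0.4767 -0.2225  0.006 ]
 [ 0.4823 -0.1378  0.006 ]
 [ 0.5311 -0.1417  0.006 ]
 [ 0.5247 -0.2257  0.006 ]] [ 0.5037 -0.1819  0.006 ]
0.08493026708670119 86.2129897737541
0.04897722924193272 -4.579025826197386
0.08424078261649073 -94.36759222326734
0.048118949969046886 176.2329995896257
[[ 0.497  -0.2163  0.036 ]
 [ 0.4967 -0.1558  0.036 ]
 [ 0.4681 -0.1862  0.036 ]
 [ 0.529  -0.1859  0.036 ]]
```

The box measures 84.6 x 48.5 mm, which fits. Its centre is (0.5037,-0.182) and it is turned about -4°. The tape is at (0.4985,-0.186). Descending to it.

Call:
servo_tool(rows=[[[0, -0.035, -0.8], [0, 0, 0], 1], [[0, 0, -0.8], [0, 0, 0], 1], [[0, 0, -0.8], [0, 0, 0], 1], [[0, 0, -0.62], [0, 0, 0], 1], [[0, 0, 0], [0, 0, 0], 1]])

```text
clock: 4.0
tool_pos: [0.4966, -0.1857, 0.0282]
tool_rot: [-2.215, -2.223, 0.002]
contact_force: [-0.6, 0.9, -0.2]
width: 0.0854
```

Call:
servo_tool(rows=[[[0, 0, 0], [0, 0, 0], 0.2], [[0, 0, 0], [0, 0, 0], 0.2], [[0, 0, 0], [0, 0, 0], 0.2], [[0, 0, 0], [0, 0, 0], 0.2], [[0, 0, 0], [0, 0, 0], 0.2]], force=30)

```text
clock: 4.62
tool_pos: [0.498, -0.1866, 0.0297]
tool_rot: [2.218, 2.225, 0.0]
contact_force: [0.0, 0.4, -0.2]
width: 0.0512
```

Call:
servo_tool(rows=[[[0, 0, 0.3], [0, 0, 0], 0.2], [[0, 0, 0.7], [0, 0, 0], 0.2], [[0, 0, 0.7], [0, 0, 0], 0.2], [[0, 0, 0.7], [0, 0, 0], 0.2], [[0, 0, 0.6], [0, 0, 0], 0.2]])

```text
clock: 5.25
tool_pos: [0.4983, -0.1868, 0.1518]
tool_rot: [2.216, 2.224, 0.001]
contact_force: [0.1, -0.1, 0.5]
width: 0.0512
```

The width equals the commanded 51 mm, less than the roll's 62 mm, so it isn't gripped. Looking.

```bash
python3 - <<'E'
from h import *
st=r.state();p,d=r.capture("wrist");print(st["tool_pos"],st["width"])
np.savez("w2.npz",p=p,d=d,pos=st["tool_pos"],rot=st["tool_rot"]);cv2.imwrite("pics/w2.png",p[:,:,::-1])
p,d=r.capture("scene");crop(p,160,130,220,200,3,"pics/s2.png")
E
```

```text
[ 0.49833235 -0.18675609  0.15181331] 0.05116469453732288
```

View pics/w2.png

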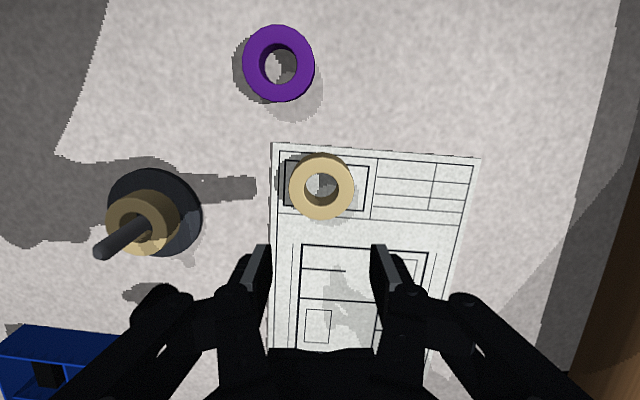

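View pics/s2.png

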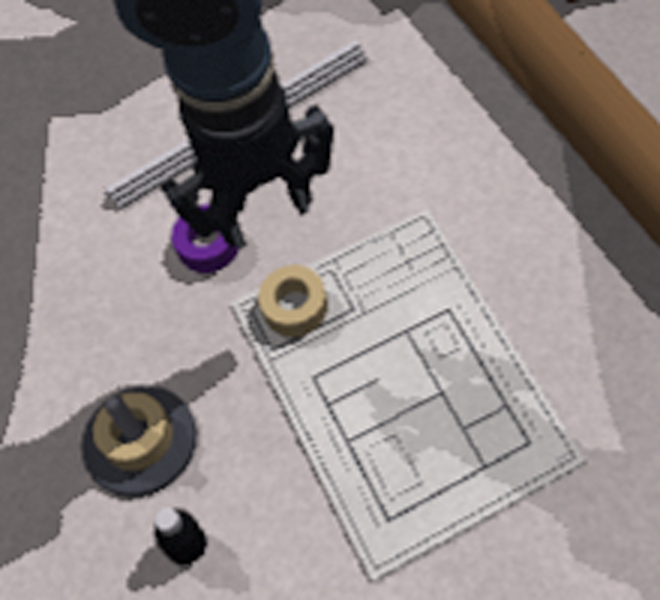

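The roll hasn't moved, so the fingers closed above it. I'll measure where the fingertips really are in the tool frame.

```bash
python3 - <<'E'
from h import *
for f in("w1","w2"):
    w=np.load(f+".npz");d=w["d"];st=dict(tool_pos=np.zeros(3),tool_rot=np.zeros(3))
    X=cloud("wrist",d,st)
    m=(d>0)&(d<.2)&(X[...,2]>-.06)
    P=X[m]
    for s in(-1,1):
        Q=P[(P[:,0]*s>0)]; 
        if len(Q): print(f,s,"zmax",np.percentile(Q[:,2],[50,90,99,100]).round(4),"tip",Q[Q[:,2]>np.percentile(Q[:,2],97)].mean(0).round(4))
    print(d[240:320:10,255 if f=="w2" else 225],d[240:320:10,385 if f=="w2" else 415])
E
```

```text
w1 -1 zmax [-0.0451 -0.03   -0.024  -0.0219] tip [-0.0429 -0.0006 -0.0245]
w1 1 zmax [-0.045  -0.0301 -0.0242 -0.0214] tip [ 0.0429 -0.0003 -0.0245]
[0.3345844  0.33811414 0.13416909 0.13292737 0.13203964 0.13319181
 0.13284199 0.1338097 ] [0.32709137 0.33101103 0.13446371 0.13381794 0.13535702 0.13398525
 0.13567461 0.13488618]
w2 -1 zmax [-0.0424 -0.0228 -0.0149 -0.0125] tip [-0.0264 -0.0025 -0.0154]
w2 1 zmax [-0.0424 -0.0227 -0.0153 -0.0128] tip [ 0.0265 -0.0018 -0.0155]
[0.3343691  0.14277038 0.1343045  0.12748829 0.11961077 0.12033708
 0.12102351 0.12150952] [0.32842746 0.14344956 0.13343136 0.12571234 0.11994823 0.12047148
 0.1207425  0.12178171]
```

```bash
python3 - <<'E'
from h import *
w=np.load("w2.npz");d=w["d"];st=dict(tool_pos=w["pos"],tool_rot=w["rot"])
X=cloud("wrist",d,st)
for n,(u,v) in dict(table=(400,60),table2=(220,100),paper=(440,230),tape=(300,190),purple=(252,60),roll=(115,215)).items(): print(n,X[v,u].round(4))
E
```

```text
table [ 3.832e-01 -1.133e-01  3.000e-04]
table2 [ 0.4197 -0.2848 -0.0005]
paper [ 0.5525 -0.0572  0.0074]
tape [ 0.4991 -0.2058  0.0373]
purple [ 0.3873 -0.2449  0.0302]
roll [ 0.5236 -0.3828  0.0417]
```

The camera puts the table at 0 and the tape top at 37 mm, so it is accurate. The fingertips therefore stand about 13–22 mm *behind* the reported TCP, not ahead of it. That is why the jaws closed above the roll, so I'll go deeper. First I'll open and descend to TCP z≈0.015, then check.

Call:
servo_tool(rows=[[[0, 0, -0.8], [0, 0, 0], 1], [[0, 0, -0.8], [0, 0, 0], 1], [[0, 0, -0.8], [0, 0, 0], 1], [[0, 0, -0.6], [0, 0, 0], 1], [[0, 0, -0.4], [0, 0, 0], 1]])

```text
clock: 5.98
tool_pos: [0.4965, -0.1858, 0.0111]
tool_rot: [-2.216, -2.223, 0.002]
contact_force: [-0.6, -0.2, -0.1]
width: 0.0856
```

```bash
python3 - <<'E'
from h import *
st=r.state();p,d=r.capture("wrist");print(st["tool_pos"],st["width"],st["contact_force"])
np.savez("w3.npz",p=p,d=d,pos=st["tool_pos"],rot=st["tool_rot"]);cv2.imwrite("pics/w3.png",p[:,:,::-1])
p,d=r.capture("scene");crop(p,160,130,220,200,3,"pics/s3.png")
E
```

```text
[ 0.49646124 -0.18578732  0.01114117] 0.08563225208229018 [-0.64542878 -0.23102817 -0.05332148]
```

View pics/w3.png

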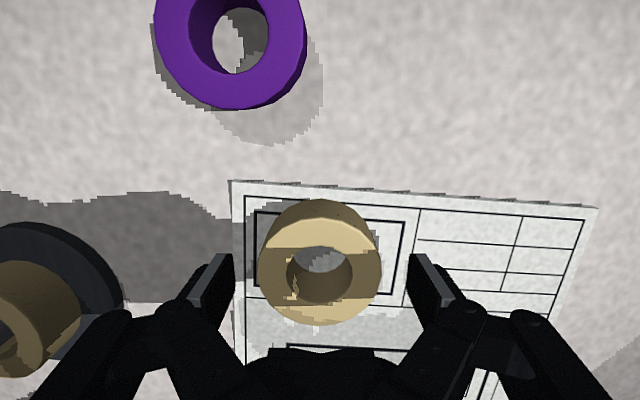

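View pics/s3.png

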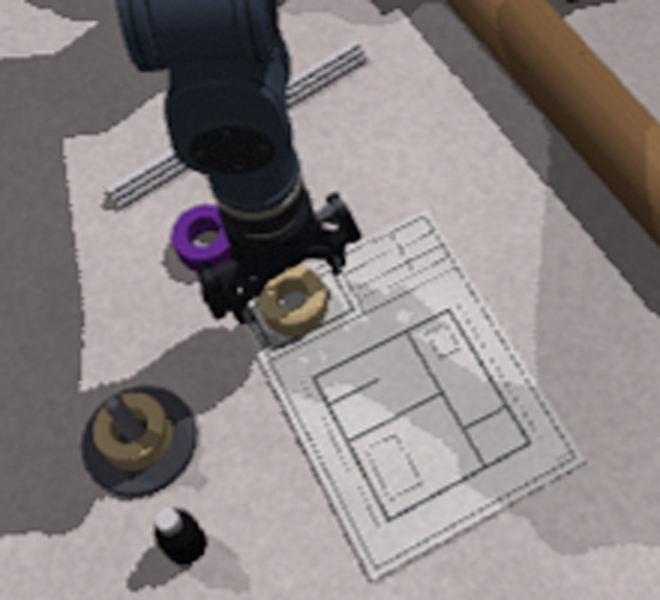

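Confirmed: the open tips sit about level with the roll's top, and no contact force is reported. Going 20 mm deeper and closing.

Call:
servo_tool(rows=[[[0, 0, -0.25], [0, 0, 0], 1], [[0, 0, -0.25], [0, 0, 0], 1], [[0, 0, 0], [0, 0, 0], 1], [[0, 0, 0], [0, 0, 0], 0.2], [[0, 0, 0], [0, 0, 0], 0.2]])

```text
clock: 6.7
tool_pos: [0.4986, -0.1869, -0.0055]
tool_rot: [2.217, 2.224, 0.001]
contact_force: [0.5, -0.0, -0.1]
width: 0.0617
```

Call:
servo_tool(rows=[[[0, 0, 0], [0, 0, 0], 0], [[0, 0, 0], [0, 0, 0], 0], [[0, 0, 0], [0, 0, 0], 0], [[0, 0, 0], [0, 0, 0], 0], [[0, 0, 0], [0, 0, 0], 0]], force=30)

```text
clock: 7.32
tool_pos: [0.4986, -0.1869, -0.0057]
tool_rot: [2.217, 2.224, 0.001]
contact_force: [0.1, 0.2, 5.5]
width: 0.0624
```

Gripped at 62 mm. Lifting 112 mm, then going over to the spindle.

Call:
servo_tool(rows=[[[0, 0, 0.4], [0, 0, 0], 0], [[0, 0, 0.8], [0, 0, 0], 0], [[0, 0, 0.8], [0, 0, 0], 0], [[0, 0, 0.8], [0, 0, 0], 0], [[0, 0, 0.2], [0, 0, 0], 0]])

```text
clock: 7.95
tool_pos: [0.4992, -0.1872, 0.1163]
tool_rot: [2.215, 2.222, 0.002]
contact_force: [0.6, -0.2, -0.8]
width: 0.0619
```

```bash
python3 - <<'E'
from h import *
st=r.state();p,d=r.capture("wrist");print(st["tool_pos"],st["width"],st["contact_force"])
np.savez("w4.npz",p=p,d=d,pos=st["tool_pos"],rot=st["tool_rot"]);cv2.imwrite("pics/w4.png",p[:,:,::-1])
E
```

```text
[ 0.49921219 -0.18722164  0.11628014] 0.06194975231995904 [ 0.61961624 -0.2118188  -0.79488163]
```

View pics/w4.png

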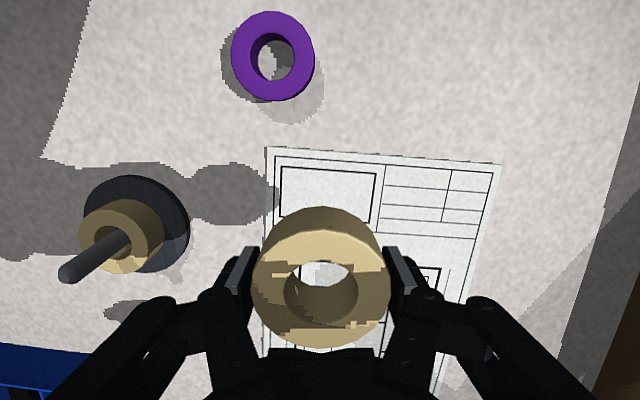

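The roll is held between the pads, ring centred at about (321,288), and the empty box is now fully visible at (279,166) to (371,224). I'll measure where the roll sits in the tool frame, and re-measure the box and rod.

```bash
python3 - <<'E'
from h import *
from scipy.optimize import least_squares
w=np.load("w4.npz");p,d=w["p"],w["d"];st=dict(tool_pos=w["pos"],tool_rot=w["rot"])
X=cloud("wrist",d,st)
u=np.mgrid[0:400,0:640]
m=(u[1]>250)&(u[1]<393)&(u[0]>205)&(u[0]<350)&(p[...,0].astype(int)-p[...,2]>25)
P=X[m];print(len(P),np.percentile(P[:,2],[1,50,90,99]).round(4))
zt=np.percentile(P[:,2],90)
Q=P[abs(P[:,2]-np.median(P[P[:,2]>zt-.006][:,2]))<.004]
print("top",Q.min(0).round(4),Q.max(0).round(4))
A=np.c_[Q[:,:2],np.ones(len(Q))];c,_,_,_=np.linalg.lstsq(A,Q[:,2],rcond=None);print("slope",c)
# outer edge by angle bins
c0=np.array([.4985,-.187])
ang=np.arctan2(Q[:,1]-c0[1],Q[:,0]-c0[0]);rad=np.hypot(*(Q[:,:2]-c0).T)
E=[];I=[]
for a in np.linspace(-np.pi,np.pi,37)[:-1]:
    k=(ang>=a)&(ang<a+np.pi/18)
    if k.sum()>20: 
        j=np.where(k)[0]; E.append(Q[j[np.argmax(rad[j])],:2])
E=np.array(E)
s=least_squares(lambda q:np.hypot(E[:,0]-q[0],E[:,1]-q[1])-.031,c0,loss="soft_l1",f_scale=.001);print("circle",s.x.round(4),(np.abs(s.fun)).mean())
crop(p,265,145,125,95,6,"pics/w4b.png");crop(p,50,165,150,130,5,"pics/w4a.png")
E
```

```text
11982 [0.1319 0.158  0.1589 0.1596]
top [ 0.4684 -0.217   0.1542] [ 0.5301 -0.1565  0.1603]
slope [ 0.00682565 -0.00386392  0.15406255]
circle [ 0.4992 -0.1869] 0.00046275056295837024
```

View pics/w4b.png

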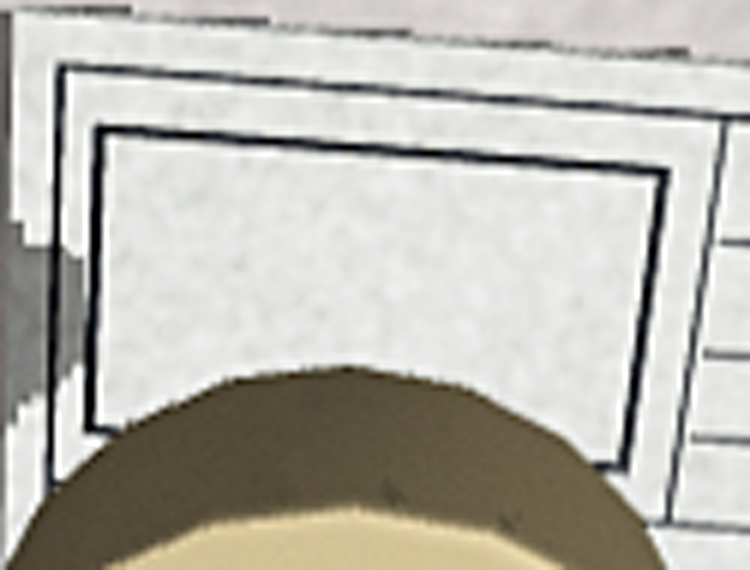

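View pics/w4a.png

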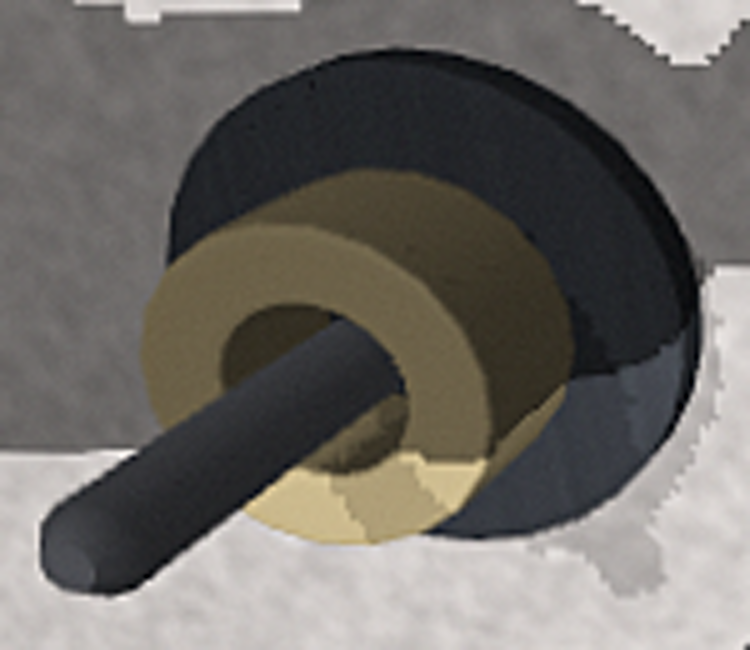

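```bash
python3 - <<'E'
from h import *
w=np.load("w4.npz");st=dict(tool_pos=w["pos"],tool_rot=w["rot"])
f=lambda c,s,x0,y0:[((x+.5)/s-.5+x0,(y+.5)/s-.5+y0) for x,y in c]
b=onz("wrist",f([(99,130),(666,170),(625,468),(89,430)],6,265,145),.006,st);print(b.round(4),b.mean(0).round(4))
for i in range(4):
    e=b[(i+1)%4]-b[i];print(np.linalg.norm(e).round(4),np.degrees(np.arctan2(e[1],e[0])).round(2))
print("tip",onz("wrist",f([(70,566)],5,50,165),.095,st))
print("roll",onz("wrist",f([(318,384)],5,50,165),.042,st))
print("foot",onz("wrist",f([(435,294)],5,50,165),.012,st))
E
```

```text
[[ 0.477  -0.2225  0.006 ]
 [ 0.4826 -0.1381  0.006 ]
 [ 0.5308 -0.1416  0.006 ]
 [ 0.5248 -0.2258  0.006 ]] [ 0.5038 -0.182   0.006 ]
0.0846 86.21
0.0483 -4.09
0.0844 -94.02
0.048 176.07
tip [[ 0.53608859 -0.36466654  0.095     ]]
roll [[ 0.53456394 -0.36367045  0.042     ]]
foot [[ 0.53076022 -0.36003311  0.012     ]]
```

The roll is centred on the TCP and its underside is 12 mm above TCP height. The spindle is at (0.535,-0.3645), and the box at (0.5038,-0.182) turned -3.9°. Going over the rod.

Call:
servo_tool(rows=[[[0.18, -0.88, 0], [0, 0, 0], 0], [[0.18, -0.89, 0], [0, 0, 0], 0], [[0.18, -0.89, 0], [0, 0, 0], 0], [[0.18, -0.89, 0], [0, 0, 0], 0], [[0.18, -0.89, 0], [0, 0, 0], 0]])

```text
clock: 8.62
tool_pos: [0.533, -0.3644, 0.1109]
tool_rot: [-2.215, -2.222, 0.0]
contact_force: [0.5, 0.9, -0.5]
width: 0.0624
```

Call:
servo_tool(rows=[[[0, 0, 0], [0, 0, 0], 0], [[0, 0, 0], [0, 0, 0], 0], [[0, 0, -0.3], [0, 0, 0], 0], [[0, 0, 0], [0, 0, 0], 0], [[0, 0, 0], [0, 0, 0], 0]])

```text
clock: 9.25
tool_pos: [0.5337, -0.3633, 0.1012]
tool_rot: [-2.216, -2.225, 0.0]
contact_force: [0.6, 0.0, -0.5]
width: 0.0619
```

```bash
python3 - <<'E'
from h import *
st=r.state();p,d=r.capture("wrist");print(st["tool_pos"],st["tool_rot"],st["width"],st["contact_force"])
np.savez("w5.npz",p=p,d=d,pos=st["tool_pos"],rot=st["tool_rot"]);crop(p,200,170,250,190,3,"pics/w5.png")
p,d=r.capture("top");crop(p,390,140,100,100,6,"pics/t5.png")
E
```

```text
[ 0.53374706 -0.36331488  0.10122644] [-2.21640414e+00 -2.22542944e+00  1.06988007e-04] 0.061948763972114594 [ 0.57995497  0.03792854 -0.51176764]
```

View pics/w5.png

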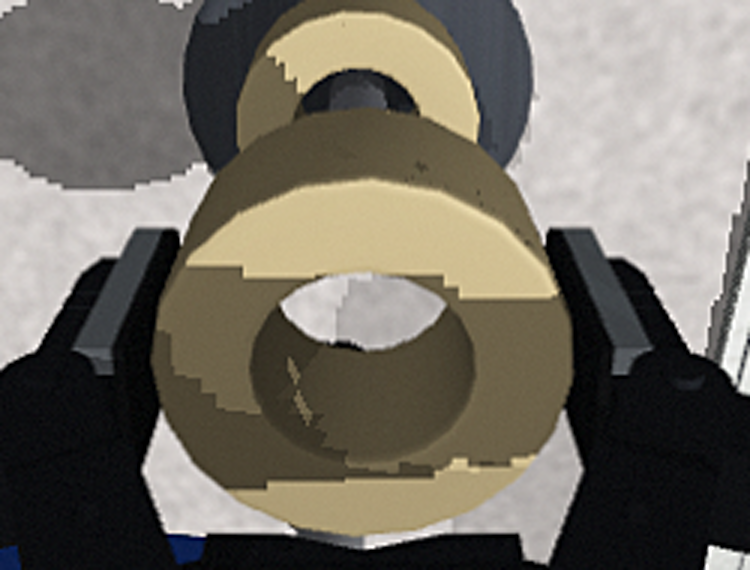

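View pics/t5.png

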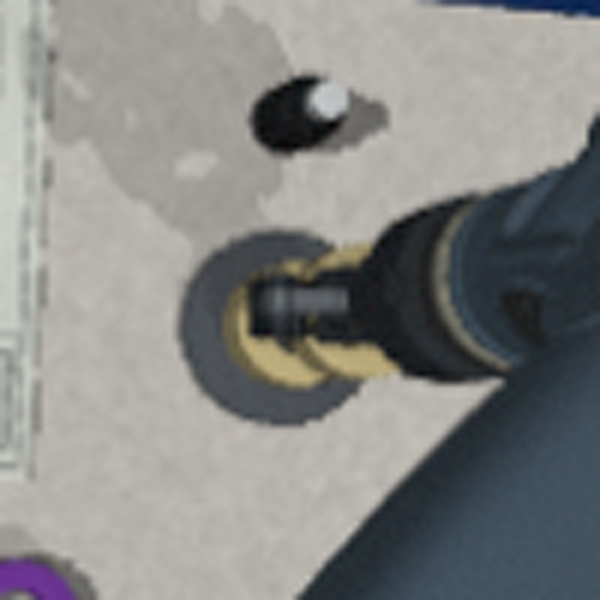

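The lower roll and rod tip line up with the held ring to within about 1–2 mm, against 8 mm of clearance. Correcting slightly and lowering in stages.

Call:
servo_tool(rows=[[[0.03, -0.04, -0.2], [0, 0, 0], 0], [[0, 0, -0.3], [0, 0, 0], 0], [[0, 0, -0.3], [0, 0, 0], 0], [[0, 0, 0], [0, 0, 0], 0], [[0, 0, 0], [0, 0, 0], 0]])

```text
clock: 9.98
tool_pos: [0.5349, -0.3657, 0.0692]
tool_rot: [-2.218, -2.225, 0.0]
contact_force: [0.2, 0.2, -0.7]
width: 0.0622
```

Call:
servo_tool(rows=[[[0, 0, -0.3], [0, 0, 0], 0], [[0, 0, -0.3], [0, 0, 0], 0], [[0, 0, -0.2], [0, 0, 0], 0], [[0, 0, 0], [0, 0, 0], 0], [[0, 0, 0], [0, 0, 0], 0]])

```text
clock: 10.6
tool_pos: [0.5352, -0.3658, 0.0376]
tool_rot: [2.218, 2.225, 0.0]
contact_force: [-0.9, 0.1, -0.6]
width: 0.062
```

Call:
servo_tool(rows=[[[0, 0.02, -0.08], [0, 0, 0], 0], [[0, 0, -0.04], [0, 0, 0], 0], [[0, 0, -0.03], [0, 0, 0], 0], [[0, 0, 0], [0, 0, 0], 0], [[0, 0, 0], [0, 0, 0], 0]])

```text
clock: 11.22
tool_pos: [0.5352, -0.365, 0.0316]
tool_rot: [2.218, 2.225, 0.0]
contact_force: [-0.2, 0.2, -0.1]
width: 0.0622
```

Call:
servo_tool(rows=[[[0, 0, -0.03], [0, 0, 0], 0], [[0, 0, 0], [0, 0, 0], 0], [[0, 0, 0], [0, 0, 0], 1], [[0, 0, 0], [0, 0, 0], 1], [[0, 0, 0], [0, 0, 0], 1]])

```text
clock: 11.85
tool_pos: [0.5351, -0.365, 0.0303]
tool_rot: [2.218, 2.225, -0.0]
contact_force: [-0.3, 0.6, -0.2]
width: 0.0855
```

Call:
servo_tool(rows=[[[0, 0, 0], [0, 0, 0], 1], [[0, 0, 0.3], [0, 0, 0], 1], [[0, 0, 0.9], [0, 0, 0], 1], [[0, 0, 0.9], [0, 0, 0], 1], [[0, 0, 0.9], [0, 0, 0], 1]])

```text
clock: 12.48
tool_pos: [0.5352, -0.365, 0.1526]
tool_rot: [2.217, 2.224, 0.0]
contact_force: [0.8, -0.7, -0.1]
width: 0.0853
```

Call:
servo_tool(rows=[[[0, 0, 0.8], [0, 0, 0], 1], [[0, 0.8, 0.8], [0, 0, 0], 1], [[0, 0.8, 0.2], [0, 0, 0], 1], [[0, 0.8, 0], [0, 0, 0], 1], [[0, 0, 0], [0, 0, 0], 1]])

```text
clock: 13.1
tool_pos: [0.5356, -0.2671, 0.2243]
tool_rot: [2.213, 2.227, 0.001]
contact_force: [0.2, 0.3, -1.1]
width: 0.0854
```

```bash
python3 - <<'E'
from h import *
st=r.state();p,d=r.capture("wrist");print(st["tool_pos"],st["tool_rot"],st["width"],st["contact_force"])
np.savez("w6.npz",p=p,d=d,pos=st["tool_pos"],rot=st["tool_rot"]);cv2.imwrite("pics/w6.png",p[:,:,::-1])
X=cloud("wrist",d,st);m=(np.hypot(X[...,0]-.535,X[...,1]+.3645)<.03)&(X[...,2]>.055)&(X[...,2]<.085);P=X[m]
A=np.c_[P[:,:2],np.ones(len(P))];print(len(P),P.mean(0),np.percentile(P[:,2],[5,50,95]),np.linalg.lstsq(A,P[:,2],rcond=None)[0])
E
```

```text
[ 0.53558333 -0.26707729  0.22433912] [2.21304713e+00 2.22684894e+00 1.32068743e-03] 0.08543464558373438 [ 0.23824112  0.33527643 -1.14689177]
2195 [ 0.53266532 -0.36306632  0.0713168 ] [0.06111932 0.07245856 0.07394776] [ 0.03612964 -0.0242726   0.04325923]
```

View pics/w6.png

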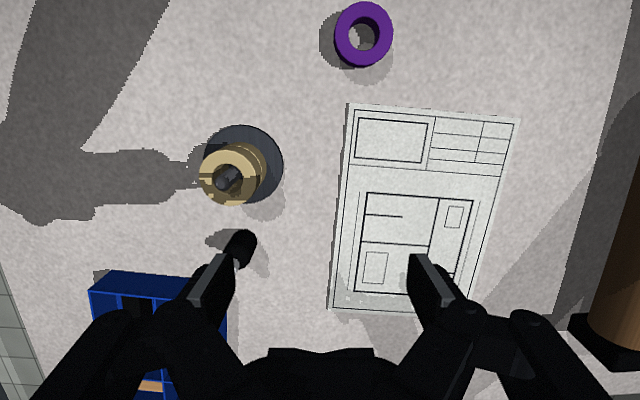

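The tape is seated: its top is at 72.5 mm and level, with the rod through it at (227,178). The bottle is still in place at (240,245). Now going back over the tube to the stamp.

Call:
servo_tool(rows=[[[-0.1, 0.95, 0], [0, 0, 0], 1], [[-0.1, 0.95, 0], [0, 0, 0], 1], [[-0.1, 0.95, 0], [0, 0, 0], 1], [[-0.1, 0.95, 0], [0, 0, 0], 1], [[-0.1, 0.95, 0], [0, 0, 0], 1]])

```text
clock: 13.78
tool_pos: [0.5152, -0.0789, 0.2226]
tool_rot: [2.219, 2.223, 0.0]
contact_force: [-0.2, 0.4, 0.1]
width: 0.0852
```

Call:
servo_tool(rows=[[[-0.1, 0.95, 0], [0, 0, 0], 1], [[-0.1, 0.95, 0], [0, 0, 0], 1], [[-0.1, 0.95, 0], [0, 0, 0], 1], [[-0.1, 0.95, 0], [0, 0, 0], 1], [[-0.1, 0.95, 0], [0, 0, 0], 1]])

```text
clock: 14.4
tool_pos: [0.4956, 0.1113, 0.2226]
tool_rot: [2.219, 2.223, 0.0]
contact_force: [0.2, 0.8, 0.8]
width: 0.0848
```

Call:
servo_tool(rows=[[[-0.1, 0.95, 0], [0, 0, 0], 1], [[-0.1, 0.95, 0], [0, 0, 0], 1], [[-0.1, 0.95, 0], [0, 0, 0], 1], [[-0.1, 0.95, 0], [0, 0, 0], 1], [[-0.1, 0.95, 0], [0, 0, 0], 1]])

```text
clock: 15.02
tool_pos: [0.4759, 0.3016, 0.2225]
tool_rot: [2.219, 2.223, 0.001]
contact_force: [0.2, -0.2, 0.7]
width: 0.0853
```

Call:
servo_tool(rows=[[[-0.1, 0.95, 0], [0, 0, 0], 1], [[-0.1, 0.95, 0], [0, 0, 0], 1], [[0, 0, 0], [0, 0, 0], 1], [[0, 0, 0], [0, 0, 0], 1], [[0, 0, 0], [0, 0, 0], 1]])

```text
clock: 15.65
tool_pos: [0.4677, 0.3758, 0.2225]
tool_rot: [2.219, 2.223, -0.0]
contact_force: [0.3, 0.3, 0.0]
width: 0.0857
```

```bash
python3 - <<'E'
from h import *
st=r.state();p,d=r.capture("wrist");print(st["tool_pos"],st["tool_rot"],st["width"],st["contact_force"])
np.savez("w7.npz",p=p,d=d,pos=st["tool_pos"],rot=st["tool_rot"]);cv2.imwrite("pics/w7.png",p[:,:,::-1])
X=cloud("wrist",d,st);m=(np.hypot(X[...,0]-.465,X[...,1]-.379)<.03)&(X[...,2]>.098)&(X[...,2]<.112);P=X[m];print(len(P),P.mean(0),P.min(0),P.max(0))
crop(p,250,120,150,110,5,"pics/w7a.png")
E
```

```text
[0.46774773 0.37584382 0.22253693] [ 2.21946080e+00  2.22281021e+00 -2.29262417e-05] 0.08565515755707266 [0.34896323 0.26547133 0.02086788]
411 [0.46522982 0.38067638 0.10284701] [0.45540573 0.36967192 0.09801614] [0.4772556  0.39168207 0.10592161]
```

View pics/w7.png

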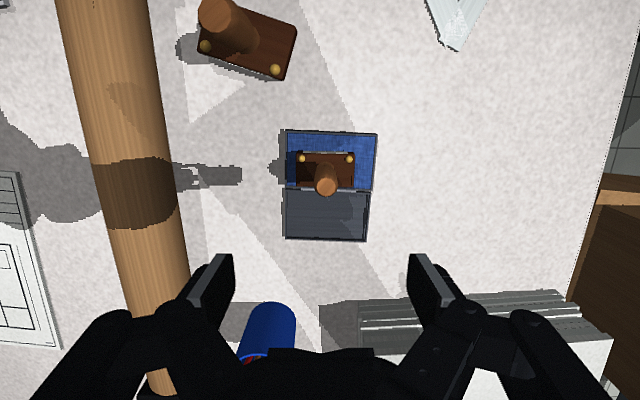

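View pics/w7a.png

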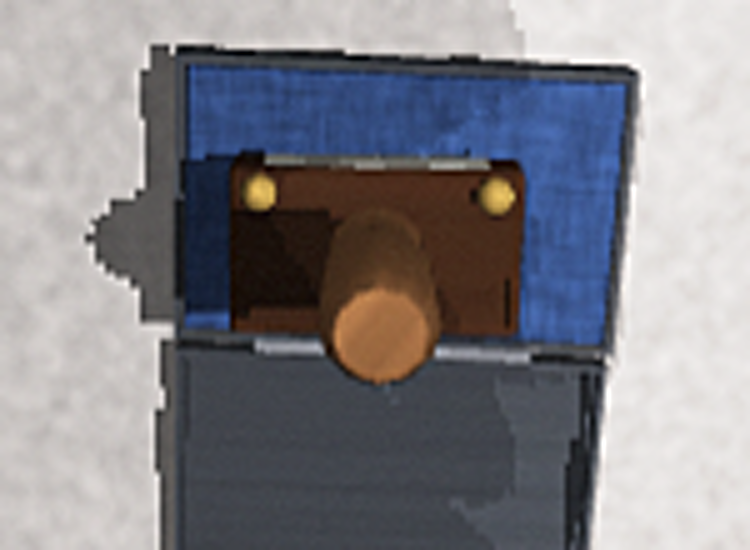

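The smaller stamp is on the pad, tacks at crop (260,192) and (497,195) on the side facing the arm, handle top at (381,335).

```bash
python3 - <<'E'
from h import *
w=np.load("w7.npz");st=dict(tool_pos=w["pos"],tool_rot=w["rot"])
f=lambda c:[((x+.5)/5-.5+250,(y+.5)/5-.5+120) for x,y in c]
print(onz("wrist",f([(381,335)]),.104,st))
t=onz("wrist",f([(260,192),(497,195)]),.036,st);e=t[1]-t[0];print(t,np.linalg.norm(e),np.degrees(np.arctan2(e[1],e[0])),t.mean(0)+.014*np.array([e[1],-e[0],0])/np.linalg.norm(e))
print(w["pos"])
E
```

```text
[[0.46614385 0.38084954 0.104     ]]
[[0.45203939 0.35427911 0.036     ]
 [0.45253436 0.40820812 0.036     ]] 0.05393128659414298 89.47414361463996 [0.46628628 0.38111513 0.036     ]
[0.46774773 0.37584382 0.22253693]
```

The stamp axis is (0.4662,0.381), with yaw about -0.5° and tack spacing 53.9 mm, which fits. Descending so the tips end at about 64 mm on the straight part of the handle.

Call:
servo_tool(rows=[[[-0.04, 0.13, -0.8], [0, 0, 0], 1], [[0, 0, -0.8], [0, 0, 0], 1], [[0, 0, -0.8], [0, 0, 0], 1], [[0, 0, -0.8], [0, 0, 0], 1], [[0, 0, 0], [0, 0, 0], 0.2]])

```text
clock: 16.32
tool_pos: [0.4634, 0.3799, 0.091]
tool_rot: [-2.218, -2.223, 0.011]
contact_force: [-0.7, -0.4, -0.3]
width: 0.0694
```

Call:
servo_tool(rows=[[[0, 0, -0.5], [0, 0, 0], 0.2], [[0, 0, -0.48], [0, 0, 0], 0.2], [[0, 0, 0], [0, 0, 0], 0.2], [[0, 0, 0], [0, 0, 0], 0.0], [[0, 0, 0], [0, 0, 0], 0.0]])

```text
clock: 16.95
tool_pos: [0.4662, 0.3828, 0.0564]
tool_rot: [2.217, 2.225, 0.003]
contact_force: [0.5, -0.6, 0.8]
width: 0.0429
```

```bash
python3 - <<'E'
from h import *
st=r.state();p,d=r.capture("wrist");print(st["tool_pos"],st["tool_rot"],st["width"],st["contact_force"])
np.savez("w8.npz",p=p,d=d,pos=st["tool_pos"],rot=st["tool_rot"]);cv2.imwrite("pics/w8.png",p[:,:,::-1])
X=cloud("wrist",d,st);m=(X[...,2]<.115)&(X[...,2]>.05)&(d<.2)
for s in(-1,1):
    k=m&((X[...,1]-st["tool_pos"][1])*s>.017)&((X[...,1]-st["tool_pos"][1])*s<.03);P=X[k];print(len(P),np.percentile(P[:,2],[0,1,5]))
E
```

```text
[0.46622724 0.38276131 0.05639283] [2.21737641 2.22487161 0.00320531] 0.04289448560263351 [ 0.48905308 -0.59150644  0.80756066]
1699 [0.06713407 0.06969214 0.07348819]
1678 [0.06697858 0.06981982 0.07341492]
```

View pics/w8.png

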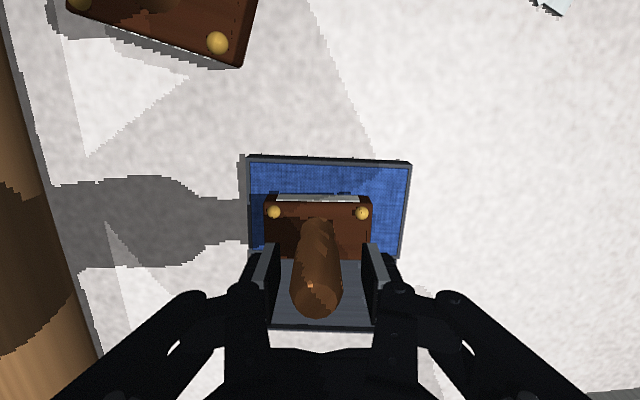

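The tips are at 67 mm on either side of the handle, which sits about 1.5 mm to the -y side. Correcting and gripping.

Call:
servo_tool(rows=[[[0, -0.04, 0], [0, 0, 0], 0], [[0, 0, 0], [0, 0, 0], -0.3], [[0, 0, 0], [0, 0, 0], -0.8], [[0, 0, 0], [0, 0, 0], -0.8], [[0, 0, 0], [0, 0, 0], -0.8]], force=50)

```text
clock: 17.62
tool_pos: [0.4658, 0.3808, 0.0555]
tool_rot: [2.218, 2.225, 0.001]
contact_force: [0.7, 0.3, 1.8]
width: 0.0228
```

Call:
servo_tool(rows=[[[0, 0, 0], [0, 0, 0], -0.8], [[0, 0, 0], [0, 0, 0], -0.8], [[0, 0, 0.1], [0, 0, 0], -0.8], [[0, 0, 0.4], [0, 0, 0], -0.8], [[0, 0, 0.5], [0, 0, 0], -0.8]])

```text
clock: 18.25
tool_pos: [0.4649, 0.3804, 0.0954]
tool_rot: [-2.217, -2.225, 0.002]
contact_force: [0.2, -0.2, 0.0]
width: 0.0226
```

Call:
servo_tool(rows=[[[0, 0, 0.7], [0, 0, 0], -0.8], [[0, 0, 0.7], [0, 0, 0], -0.8], [[0, 0, 0.7], [0, 0, 0], -0.8], [[0, 0, 0.5], [0, 0, 0], -0.8], [[0, 0, 0], [0, 0, 0], -0.8]])

```text
clock: 18.88
tool_pos: [0.4667, 0.3815, 0.2023]
tool_rot: [2.217, 2.224, 0.008]
contact_force: [-0.8, -0.2, -0.3]
width: 0.0225
```

```bash
python3 - <<'E'
from h import *
st=r.state();p,d=r.capture("wrist");print(st["tool_pos"],st["tool_rot"],st["width"],st["contact_force"])
np.savez("w9.npz",p=p,d=d,pos=st["tool_pos"],rot=st["tool_rot"]);crop(p,200,150,250,190,3,"pics/w9.png")
p,d=r.capture("scene");crop(p,340,20,160,150,5,"pics/s9.png")
E
```

```text
[0.46668452 0.38150604 0.20230954] [2.21692615 2.22440167 0.00824768] 0.022516715850573174 [-0.7865711  -0.23856078 -0.26945099]
```

View pics/w9.png

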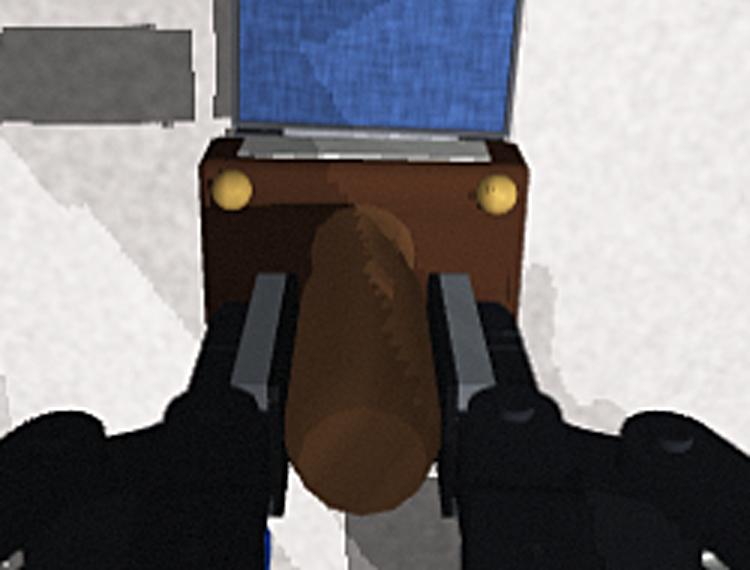

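View pics/s9.png

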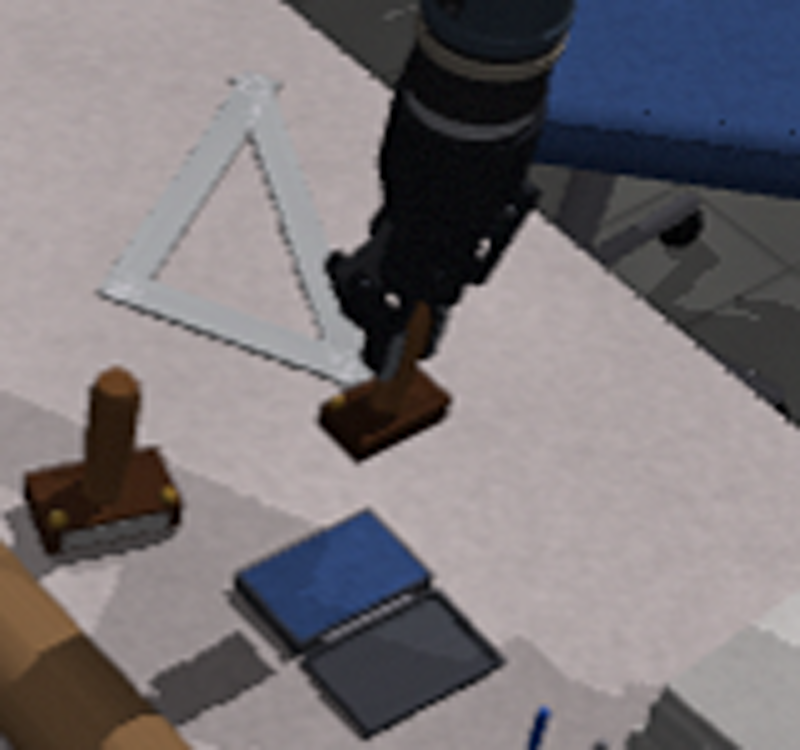

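The stamp is held, tacks at crop (232,191) and (497,194). I'll check its tilt and yaw in the fingers from depth.

```bash
cat > st.py <<'E'
from h import *
def stamp(f,tacks,s,x0,y0,boxes):
    w=np.load(f);d=w["d"];st=dict(tool_pos=w["pos"],tool_rot=w["rot"]);X=cloud("wrist",d,st)
    F=[((x+.5)/s-.5+x0,(y+.5)/s-.5+y0) for x,y in tacks]
    L=[]
    for a,b,c,e in boxes:
        a,c=int(a/s+x0),int(c/s+x0);b,e=int(b/s+y0),int(e/s+y0);L.append(X[b:e,a:c].reshape(-1,3))
    P=np.concatenate(L);A=np.c_[P[:,:2]-P[:,:2].mean(0),np.ones(len(P))]
    k=np.ones(len(P),bool)
    for _ in range(4):
        c=np.linalg.lstsq(A[k],P[k,2],rcond=None)[0];k=abs(P[:,2]-A@c)<.004
    print("mount plane slope deg",np.degrees(c[:2]).round(2),"z",c[2],len(P),k.sum())
    z=c[2]+.001
    t=onz("wrist",F,z,st);e=t[1]-t[0];L=np.linalg.norm(e)
    ax=t.mean(0)+.014*np.array([e[1],-e[0],0])/L
    print("tacks dist",L.round(4),"yaw",(np.degrees(np.arctan2(e[1],e[0]))-90).round(2),"axis",ax.round(4),"rel tool",(ax-w["pos"]).round(4),"face z",(c[2]-.021).round(4),"tool",w["pos"].round(4))
E
python3 - <<'E'
from st import *
stamp("w9.npz",[(232,191),(497,194)],3,200,150,[(255,170,480,200),(215,210,300,270),(440,210,515,270)])
E
```

```text
mount plane slope deg [0.2  0.17] z 0.18233247674635153 1830 1821
tacks dist 0.0539 yaw -0.45 axis [0.4677 0.382  0.1833] rel tool [ 0.001   0.0005 -0.019 ] face z 0.1613 tool [0.4667 0.3815 0.2023]
```

The stamp is upright within 0.3°, yaw -0.45°, and its axis is within 1 mm of the TCP. The face is 41 mm below the TCP. Carrying it across with the face at about 160 mm.

Call:
servo_tool(rows=[[[0.05, -0.5, 0], [0, 0, -0.03], -0.8], [[0.06, -0.88, 0], [0, 0, -0.03], -0.8], [[0.06, -0.88, 0], [0, 0, -0.03], -0.8], [[0.06, -0.88, 0], [0, 0, -0.03], -0.8], [[0.06, -0.88, 0], [0, 0, -0.03], -0.8]])

```text
clock: 19.6
tool_pos: [0.4761, 0.2173, 0.1977]
tool_rot: [-2.236, -2.206, 0.004]
contact_force: [0.2, -0.4, -0.0]
width: 0.0224
```

Call:
servo_tool(rows=[[[0.06, -0.88, 0], [0, 0, -0.05], -0.8], [[0.06, -0.88, 0], [0, 0, -0.05], -0.8], [[0.06, -0.88, 0], [0, 0, -0.05], -0.8], [[0.06, -0.88, 0], [0, 0, -0.05], -0.8], [[0.06, -0.88, 0], [0, 0, -0.05], -0.8]])

```text
clock: 20.23
tool_pos: [0.4877, 0.0417, 0.1978]
tool_rot: [-2.264, -2.176, 0.003]
contact_force: [-0.4, -0.0, -0.6]
width: 0.0228
```

Call:
servo_tool(rows=[[[0.06, -0.88, 0], [0, 0, -0.05], -0.8], [[0.06, -0.88, 0], [0, 0, -0.05], -0.8], [[0.06, -0.88, 0], [0, 0, -0.05], -0.8], [[0.06, -0.88, 0], [0, 0, -0.02], -0.8], [[0.02, -0.4, 0], [0, 0, 0], -0.8]])

```text
clock: 20.85
tool_pos: [0.4981, -0.1149, 0.1978]
tool_rot: [-2.285, -2.153, 0.002]
contact_force: [-0.0, 1.1, -0.3]
width: 0.0223
```

Call:
servo_tool(rows=[[[0, -0.4, 0], [0, 0, 0], -0.8], [[0, -0.2, 0], [0, 0, 0], -0.8], [[0, 0, 0], [0, 0, 0], -0.8], [[0, 0, 0], [0, 0, 0], -0.8], [[0, 0, 0], [0, 0, 0], -0.8]])

```text
clock: 21.48
tool_pos: [0.4996, -0.1362, 0.1992]
tool_rot: [2.282, 2.159, 0.0]
contact_force: [0.3, -0.7, -0.1]
width: 0.0226
```

Call:
servo_tool(rows=[[[0.04, -0.56, 0], [0, 0, 0], -0.8], [[0.04, -0.6, -0.5], [0, 0, 0], -0.8], [[0, 0, -0.8], [0, 0, 0], -0.8], [[0, 0, -0.8], [0, 0, 0], -0.8], [[0, 0, -0.5], [0, 0, 0], -0.8]])

```text
clock: 22.1
tool_pos: [0.5019, -0.1825, 0.0931]
tool_rot: [-2.281, -2.157, 0.001]
contact_force: [0.4, 0.6, -0.6]
width: 0.0226
```

Call:
servo_tool(rows=[[[0, 0, 0], [0, 0, 0], -0.8], [[0, 0, 0], [0, 0, 0], -0.8], [[0, 0, 0], [0, 0, 0], -0.8], [[0, 0, 0], [0, 0, 0], -0.8], [[0, 0, 0], [0, 0, 0], -0.8]])

```text
clock: 22.72
tool_pos: [0.5031, -0.1835, 0.0957]
tool_rot: [2.282, 2.157, 0.001]
contact_force: [-0.1, -0.4, -0.1]
width: 0.0227
```

```bash
python3 - <<'E'
from h import *
st=r.state();p,d=r.capture("wrist");print(st["tool_pos"],st["tool_rot"],st["width"],st["contact_force"])
np.savez("w10.npz",p=p,d=d,pos=st["tool_pos"],rot=st["tool_rot"]);crop(p,200,150,250,190,3,"pics/w10.png")
E
```

```text
[ 0.50305971 -0.18350431  0.09574208] [2.28245118e+00 2.15724321e+00 5.68982800e-04] 0.022666257880543886 [-0.12898234 -0.40208121 -0.11027202]
```

View pics/w10.png

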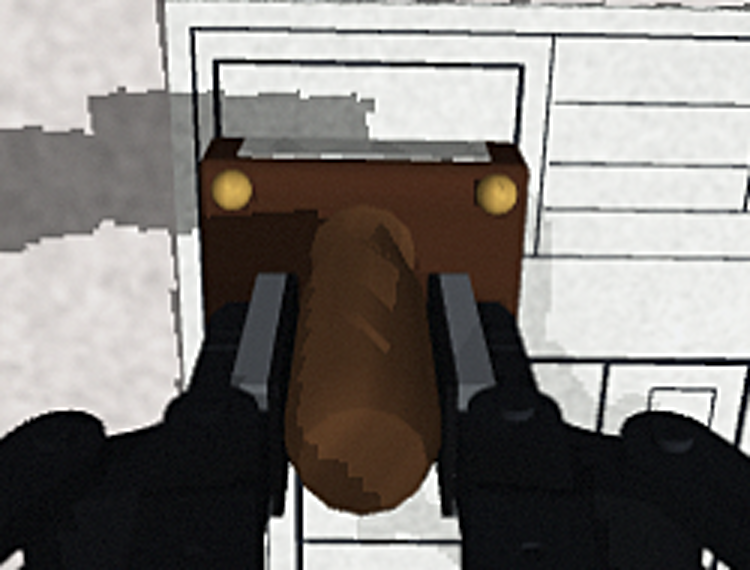

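Tacks are at crop (232,190) and (497,194), and the box's bottom corners are visible at (217,64) and (523,67).

```bash
python3 - <<'E'
from st import *
stamp("w10.npz",[(232,190),(497,194)],3,200,150,[(255,170,480,200),(215,215,300,270),(440,210,515,270)])
w=np.load("w10.npz");st=dict(tool_pos=w["pos"],tool_rot=w["rot"])
b=onz("wrist",[((x+.5)/3-.5+200,(y+.5)/3-.5+150) for x,y in[(217,64),(523,67)]],.006,st);e=b[1]-b[0];L=np.linalg.norm(e)
print(b,L,np.degrees(np.arctan2(e[1],e[0]))-90,b.mean(0)+.024*np.array([e[1],-e[0],0])/L)
E
```

```text
mount plane slope deg [-0.1  -0.03] z 0.07586409610398649 1801 1795
tacks dist 0.0539 yaw -4.03 axis [ 0.5039 -0.1832  0.0769] rel tool [ 0.0008  0.0003 -0.0189] face z 0.0549 tool [ 0.5031 -0.1835  0.0957]
[[ 0.47770738 -0.22206248  0.006     ]
 [ 0.48311331 -0.13816961  0.006     ]] 0.08406686473526698 -3.686952160157631 [ 0.50436067 -0.18165937  0.006     ]
```

Yaw and tilt match the box within 0.4°. Shifting +1.2 mm in y and lowering 38 mm gently.

Call:
servo_tool(rows=[[[0, 0.03, -0.3], [0, 0, 0], -0.8], [[0, 0, -0.3], [0, 0, 0], -0.8], [[0, 0, -0.2], [0, 0, 0], -0.8], [[0, 0, -0.1], [0, 0, 0], -0.8], [[0, 0, -0.05], [0, 0, 0], -0.8]])

```text
clock: 23.4
tool_pos: [0.5025, -0.1821, 0.0567]
tool_rot: [-2.283, -2.158, 0.0]
contact_force: [0.6, 0.3, -0.4]
width: 0.0225
```

Call:
servo_tool(rows=[[[0, 0, 0], [0, 0, 0], -0.8], [[0, 0, 0], [0, 0, 0], -0.8], [[0, 0, 0], [0, 0, 0], -0.8], [[0, 0, 0], [0, 0, 0], -0.8], [[0, 0, 0], [0, 0, 0], -0.8]])

```text
clock: 24.02
tool_pos: [0.5027, -0.1821, 0.0572]
tool_rot: [2.283, 2.158, 0.0]
contact_force: [-0.8, -0.3, 0.3]
width: 0.0227
```

```bash
python3 - <<'E'
from h import *
st=r.state();p,d=r.capture("wrist");print(st["tool_pos"],st["tool_rot"],st["width"],st["contact_force"],abs(st["qvel"]).max())
np.savez("w11.npz",p=p,d=d,pos=st["tool_pos"],rot=st["tool_rot"]);crop(p,200,150,250,190,3,"pics/w11.png")
p,d=r.capture("scene");crop(p,160,130,200,180,4,"pics/s11.png")
E
```

```text
[ 0.50274117 -0.18214178  0.05718923] [2.28303768e+00 2.15787819e+00 4.02102878e-05] 0.0227207892441796 [-0.79280012 -0.27293778  0.2981969 ] 0.0037106515387226795
```

View pics/w11.png

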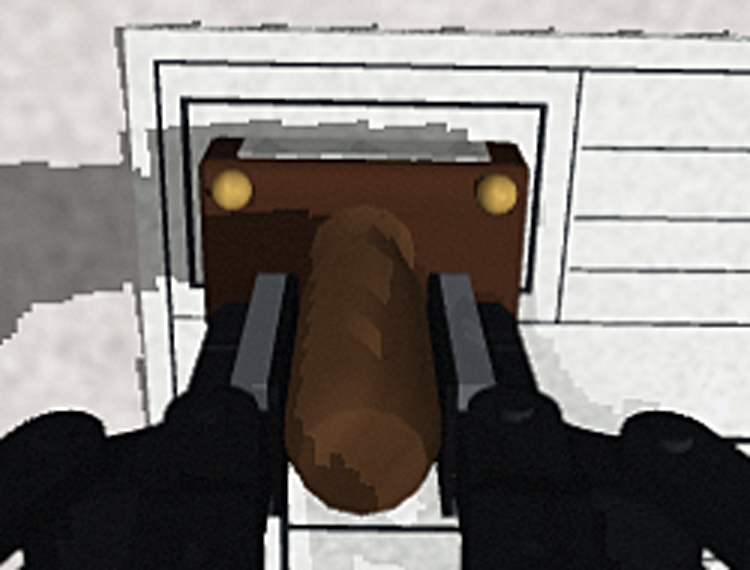

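View pics/s11.png

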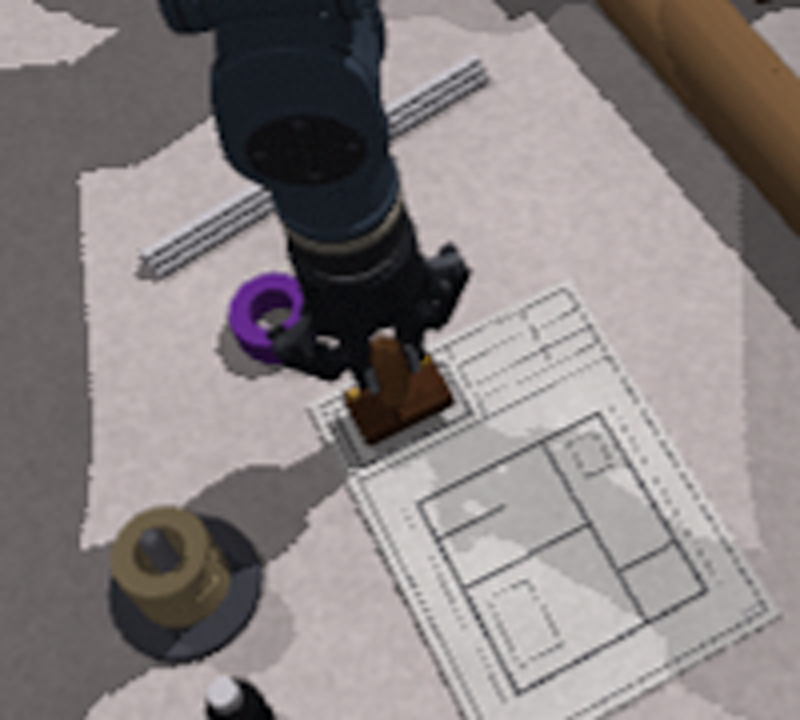

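```bash
python3 - <<'E'
from st import *
stamp("w11.npz",[(232,190),(497,193)],3,200,150,[(255,170,480,200),(215,215,300,270),(440,210,515,270)])
w=np.load("w11.npz");st=dict(tool_pos=w["pos"],tool_rot=w["rot"])
b=onz("wrist",[((x+.5)/3-.5+200,(y+.5)/3-.5+150) for x,y in[(184,101),(545,106)]],.006,st);e=b[1]-b[0];L=np.linalg.norm(e)
print(L,np.degrees(np.arctan2(e[1],e[0]))-90,b.mean(0)+.024*np.array([e[1],-e[0],0])/L)
X=cloud("wrist",w["d"],st);print("paper",X[200:205,382:386].reshape(-1,3).mean(0))
E
```

```text
mount plane slope deg [-0.03  0.03] z 0.037259576034409075 1801 1791
tacks dist 0.0539 yaw -3.8 axis [ 0.5035 -0.1818  0.0383] rel tool [ 0.0007  0.0004 -0.0189] face z 0.0163 tool [ 0.5027 -0.1821  0.0572]
0.0845281846766097 -3.937970015115198 [ 0.50391542 -0.18191633  0.006     ]
paper [ 0.49544154 -0.13655131  0.0065148 ]
```

Within 0.5 mm of the box centre and 0.2° in yaw, with the face 10 mm above the paper. The arm is still and the grip is holding, so I'm handing in.

```bash
python3 -c "
from rig import r
print(r.finish_job()); print(r.state()['clock'])"
```

```text
the job is handed in; nothing more can be done
None
the job is handed in; nothing more can be done
```

The tape roll is back on the spindle, and the stamp is held about 10 mm above the paper over the stamp box, tacks towards the bottom of the sheet. I handed the job in after about 24 s; no verdict was reported.

**Last checks**
- **Tape roll:** its top measured 72.5 mm above the table (72 expected), flat on the other roll with the rod through it, and let go.
- **Stamp position:** its axis is about 0.5 mm from the box centre. It is tilted less than 0.1° and is square to the box within about 0.2°.
- **Stamp hold:** the rubber face is about 10 mm above the paper, and no contact with the drawing showed at any point. The arm was still, with the jaws at 22.7 mm on the handle.
- **Plan tube, pen cup, ink bottle:** the arm passed well clear of all three, and no unusual contact force showed. I did not re-measure their positions at the end.

**What disagreed**
- **Fingertips:** the description puts them 19 mm ahead of the TCP, but the wrist camera put them 13 to 22 mm behind it. My first close on the tape therefore passed above the roll without moving it. I measured the real offset, went deeper, and the second grasp held.
- **Finger width:** it read about 1.3 mm less than the 24 mm handle.

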